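# Index the disinfecting carousel to the next treatment head

### The job

The smallest electrode head has had its time under the lamp of the disinfecting carousel: turn the carousel so that the largest head stands under the lamp instead, and lock it there. Lift the sprung locking plunger and twist its T-bar so that it stays up, turn the carousel by the black bar on its centre post, then twist the T-bar back and see that the plunger drops fully home into the rim notch. The heads are clean, so do not touch them or tip them, and leave the other things on the worktop where they are.

Things in the scene. Friction and masses are not known exactly. Their poses are not given: they have to be found in the camera images.
- stand: the carousel's fixed white base, a disc 236 mm across, 16 mm high; origin on its axis at the worktop, z up. In its frame the plunger's steel bracket (64 mm high) stands at -y, 107 mm from the axis, and the lamp arm at 60 degrees from x towards y: lamp shade 50 mm across, 70 mm from the axis, lower edge 84 mm, top 128 mm above the worktop
- lamp_spot (a point): point under the lamp, at pad height (30 mm), 70 mm from the carousel's axis; fixed to the base
- turn_bar (a point): centre of the black bar on the platter's centre post, the grip to turn it: 46 mm long along this point's x axis, 13 mm wide along y, 19 mm high; 87.5 mm above the worktop on the carousel's axis; post below it 17 mm thick. Turns with the platter; about 0.1 Nm to turn with the plunger up, twice that with it riding on the rim
- plunger_grip (a point): centre of the plunger's black T-bar: 40 mm long along this point's x axis, 13 mm wide along y, 15 mm high; 85.5 mm above the worktop when the plunger is home, 107 mm from the carousel's axis; free stem 11 mm thick and 14 mm long between the T-bar and the bracket
- plunger (a joint): height of the plunger in m: 0 fully home in a notch (pin 8 mm, notch 9.6 mm wide), 0.008 riding on the platter's rim, 0.012 parked on top of its collar, 0.016 lifted to its stop. A spring pulls it down with 5 N at the bottom and 9 N at the top
- plunger_bar (a joint): turn of the plunger's T-bar in rad, counter-clockwise from above: near 0 its cross pin lies in the collar's slot and it can move up and down only; lifted above 0.0125 m it can be turned as far as 1.45, and from about 0.7 on it stays parked when let go; turned back to 0 it drops
- electrode_1: the largest head: black disc 55 mm across and 12 mm thick with an upright stem 16 mm thick, 46 mm high in all; origin under its centre, z along the stem; loose on a pad
- electrode_2: head with a grey disc 45 mm across, 46 mm high; origin under its centre; loose on a pad
- electrode_3: head with a black disc 35 mm across, 46 mm high; origin under its centre; loose on a pad
- electrode_4: the smallest head, 25 mm across, 46 mm high, under the lamp at the start; origin under its centre; loose on a pad
- gilt_adapter: gilt socket adapter, 18 mm across, 32 mm high, standing on the pad clockwise from the lamp; origin under its centre
- kidney_dish: stainless kidney dish 86x176 mm, 33 mm high, on the worktop right of the carousel; origin under its centre
- timer: white session timer 62x62 mm, 36 mm high, in front of the carousel; origin under its centre
- cream_tube: white squeeze tube 49x134 mm, 32 mm high, lying left of the carousel; origin under its centre
- thermometer: skin thermometer 20x148 mm, 14 mm high, lying at the front edge; origin under its centre
- mixing_cup: small blue cup 69 mm across, 32 mm high, behind the carousel; origin under its centre
- platter: the aluminium disc that turns on the base, 228 mm across, 10 mm thick; origin on the axis at its underside, 18 mm above the worktop. Six grey pads (58 mm across, tops 30 mm above the worktop) at 70 mm from the axis, 60 degrees apart, one empty; six rim notches half-way between pads, one under the plunger whenever a pad is under the lamp. In line with the stand's frame at the start
Not all that is in view belongs to the job. What is shaped like the electrode_1 but purple is not meant. Several things have the shape of the electrode_3; the one meant has the colours described above.

How it is judged:
By the outcome, as a careful person would: the job done as asked, in the order asked, and still so for the second after the job is handed in, with the robot touching nothing.
It also fails if it takes over 72 s, if anything falls off the work surface, if the arm or the gripper's body presses on something with over 40 N, if the wrist force passes 120 N, or if a joint passes its speed limit or range.

### The arm

A 7-joint arm with a two-finger parallel gripper is mounted at the origin on a cart in front of the work surface, level with it; the furniture and walls round the work are solid. World frame = base frame: x ahead of the robot, y to its left, z up, the work surface at z = 0. Lengths are in m, angles in rad, forces in N, time in s.
With the tool pointing down it reaches from about 0.4 to 0.875 m from the base axis. Payload 19.3 kg.
Tool frame: the origin (TCP) lies at the very end of the fingers, on their centre line; the grasp point (between the pads) lies 19 mm behind it; z points along the fingers, y is the line along which they close (so a half turn about z gives the same grasp; the last joint's range is limited). The gripper opens to 85 mm and grips with 20 to 120 N. Pads are 22 mm wide; open, the fingers measure 114 mm over their backs; the gripper's body (76 mm by 85 mm) begins 54 mm behind the grasp point. The pads swing forward as they close: fully open they stand 13 mm farther back than shut.
Start: joints at [-1.337, 0.521, -0.036, 1.599, 0.021, 1.021, -0.113], TCP at [0.187, 0.596, 0.231] pointing down, gripper open.
Joint ranges: [-2.91, 2.91], [-0.3, 2.13], [-1.5, 1.42], [0.17, 2.43], [-1.26, 4.41], [0.16, 1.93], [-2.52, 2.52]. Speed limits (rad/s): [1.89, 1.89, 2.39, 2.39, 3.01, 3.01, 3.01].

### API

Orientations are given as [roll, pitch, yaw] about the fixed x, y, z axes, in that order (R = Rz(yaw) Ry(pitch) Rx(roll)).
In Python, from workcell import monitor, optics, job_done gives the robot as it stands.
- The arm moves only by the shell command python3 -m handwheel 'ROWS' [FORCE]. ROWS is JSON, a list of rows, each an object of numbers: "dx", "dy", "dz": the shift along the tool's x, y, z in cm; "wx", "wy", "wz": the turn, a rotation vector about the tool's x, y, z in rad; "claw": the opening in per cent of the stroke, from 0 (shut) to 100 (fully open). A call has 1 to 8 rows; each row shifts and turns the commanded pose from where the row before left it, along the tool's axes as they then stand; what a row does not reach is not made up. A row lasts 1/8 s, in which the tool goes at most 62.5 mm and 10.7 degrees, less where a joint would pass 70% of its speed; a pose out of reach is approached as far as the arm can. A call with a gripper value outside its range is refused whole. The fingers move at their own pace and stop on an object; FORCE is the grip in N (left out, the last holds). Time passes only in rows, so rows that do not move let the fingers close. It gives the time, the measured TCP pose, the force, the opening and the grip force at its end, in the units of the state.
- monitor.observe(): the state, without advancing time (a new reading comes with each control period).
- optics.grab_frame(name): name is "side" or "top"; returns a dict with "frame" (400x640x3 uint8, blue, green, red), "fovy" (degrees; the focal length in pixels is half the picture's height over the tangent of half this angle, whatever the lens; pixels are square), "cx", "cy" (the principal point, pixels), "R" (3x3) and "t" (3): a world point X has camera coordinates R X + t. Camera axes: x right, y down, z forward; pixel columns grow to the right and rows downward; lengths in m; the calibration is good to about 2 mm. A picture is of the moment at which its call begins. There is no depth.
- job_done(): hands the job in; it is judged then, once.
Trained networks look in the newest picture that a camera, given by its name, has taken for a name from the list of things; names that differ only in an ending like _2 or _b are one class to them, and where a whole thing is asked for, a point or a joint stands for the part that bears it (a point fixed in the world has none). Each returns a list of dicts, best first, with "p" (0 to 1); they miss things now and then, are a little off and sometimes report something else, mostly with a low value. They report only what shows in the picture. A call takes as long as a camera call. They do not tell look-alikes from the thing itself.
- optics.masks_of(name, camera): "region" (400x640 bool, what is visible of it) and "rect" ([left, top, width, height] in pixels, round what is visible of it).
The state is a dict: "clock": time; "qpos": joint angles; "qd": joint speeds; "joint_efforts": joint torques, N m; "position": TCP position; "tool_rot": TCP orientation; "force": force on the tool from outside, world axes, zero at the start; "moment": the same for the moment, N m; "grip_width": finger opening in m; "finger_force": force on a finger pad.
Only numpy, scipy, OpenCV 4.12 (cv2) and the standard library are available. Lean on these libraries where they do the work, as an engineer would, in place of code of your own. Each camera call takes 0.05 s, during which the arm holds its last target. There are 200 camera calls.

## Working session

There is one attempt and no reset: what is moved stays moved. The work goes in short steps, Python scripts to look and compute and a shell command to move; the robot and the scene stay as the last step left them, time stands still between calls to the robot, and variables do not carry over. Pictures are saved under pics/ and viewed, at most 10 in all, crops included, and the job is handed in when it is done.

```bash
mkdir -p pics
cat > h.py <<'E'
import numpy as np,cv2
from workcell import monitor,optics,job_done
def f(c):
    return c["frame"].shape[0]/2/np.tan(np.radians(c["fovy"])/2)
def unproj(c,u,v,z):
    R=np.array(c["R"]);t=np.array(c["t"]);F=f(c)
    d=R.T@np.array([(u-c["cx"])/F,(v-c["cy"])/F,1]);o=-R.T@t
    return o+d*(z-o[2])/d[2]
def proj(c,X):
    p=np.array(c["R"])@np.array(X)+np.array(c["t"]);F=f(c)
    return np.array([c["cx"]+F*p[0]/p[2],c["cy"]+F*p[1]/p[2]])
E
python3 - <<'E'
from h import *
for n in("top","side"):
    c=optics.grab_frame(n);cv2.imwrite(f"pics/{n}0.png",c["frame"])
    R=np.array(c["R"]);print(n,-R.T@np.array(c["t"]),R[2],f(c),c["cx"],c["cy"])
    for k in("turn_bar","plunger_grip","plunger","stand","platter","electrode_1","electrode_4"):
        print(k,[(round(m["p"],2),m["rect"]) for m in optics.masks_of(k,n)])
print(monitor.observe())
E
```

```text
top [0.37108197 0.06831439 1.00601174] [ 0.17294373  0.00497533 -0.98491914] 451.75406139980396 320.8528243028012 196.29754737405918
turn_bar [(0.61, [274.7, 154.8, 103.2, 107.2])]
plunger_grip []
plunger [(0.66, [373.0, 189.6, 8.8, 18.6]), (0.3, [270.9, 156.4, 119.0, 103.8])]
stand [(0.81, [270.1, 155.9, 121.5, 103.7])]
platter [(0.94, [277.4, 155.4, 99.7, 101.1])]
electrode_1 [(0.81, [341.2, 177.3, 22.6, 20.3]), (0.69, [315.1, 223.8, 26.7, 24.7]), (0.65, [421.9, 269.5, 14.9, 12.7]), (0.62, [213.6, 196.3, 27.6, 25.0]), (0.45, [343.3, 214.3, 20.9, 10.9])]
electrode_4 [(0.81, [341.2, 177.3, 22.6, 20.3]), (0.69, [315.1, 223.8, 26.7, 24.7]), (0.65, [421.9, 269.5, 14.9, 12.7]), (0.62, [213.6, 196.3, 27.6, 25.0]), (0.45, [343.3, 214.3, 20.9, 10.9])]
side [ 0.29233276 -0.65443669  0.60572678] [ 0.26418055  0.78196445 -0.56457085] 466.9564945547147 322.07637097572456 211.5984066927373
turn_bar [(0.58, [260.8, 209.8, 112.4, 73.1]), (0.33, [328.0, 243.1, 22.6, 16.3])]
plunger_grip [(0.64, [328.0, 242.4, 22.6, 17.2])]
plunger [(0.81, [325.1, 241.2, 26.0, 18.2]), (0.28, [341.4, 228.3, 16.1, 29.
[... 565 characters left out ...]
qpos': array([-1.33720203,  0.52136732, -0.03628888,  1.59953848,  0.02120304,
        1.02106504, -0.11279993]), 'qd': array([-5.88688627e-04,  6.34173242e-04, -1.73830937e-03,  7.01320844e-05,
        8.96466611e-04, -1.73807373e-03, -1.35973505e-03]), 'joint_efforts': array([ 2.61158875e-04, -9.26777315e+01,  1.97821990e+00, -3.70231032e+01,
        1.80724100e-02,  2.08098689e-03, -5.36093614e-05]), 'position': array([0.18699076, 0.59635656, 0.23129748]), 'tool_rot': array([3.14158557e+00, 6.75203920e-06, 2.83774815e+00]), 'force': array([ 1.35061001, -0.08054814,  0.56271166]), 'moment': array([0.01135194, 0.02238661, 0.00603614]), 'finger_force': 0.0, 'grip_width': 0.08524398475130289}
```

View pics/top0.png

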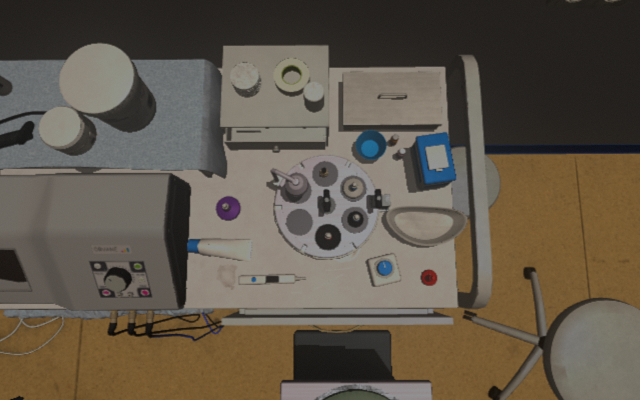

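View pics/side0.png

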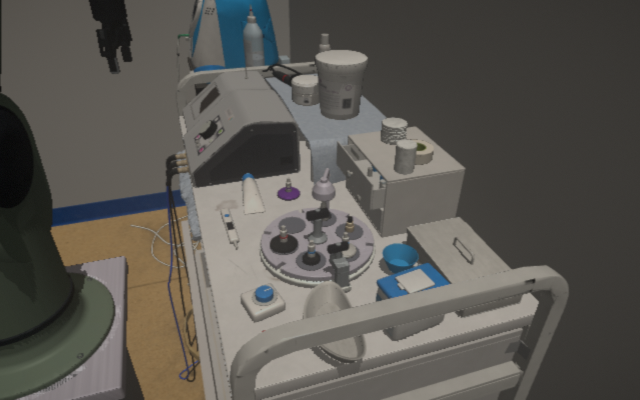

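Run:
```python
from h import *
c=optics.grab_frame("top");s=optics.grab_frame("side")
a=cv2.resize(c["frame"][150:265,260:400],None,fx=4.2,fy=4.2,interpolation=cv2.INTER_CUBIC)
b=cv2.resize(s["frame"][160:300,250:390],None,fx=4.2,fy=4.2,interpolation=cv2.INTER_CUBIC)
cv2.imwrite("pics/ta.png",np.clip(a*1.5,0,255).astype(np.uint8));cv2.imwrite("pics/sa.png",np.clip(b*1.5,0,255).astype(np.uint8))
# platter: rough centre from mask ellipse at z=.028, plunger
for n,im in(("top",c),("side",s)):
    m=optics.masks_of("platter",n)[0]["region"].astype(np.uint8)
    pts=cv2.findNonZero(m).reshape(-1,2);h=cv2.convexHull(pts).reshape(-1,2)
    w=np.array([unproj(im,u,v,.026)[:2] for u,v in h]);(x,y),r=cv2.minEnclosingCircle(w.astype(np.float32));print(n,x,y,r)
print(unproj(c,381.5,199,.093),unproj(s,339,248,.09))
```

```text
top 0.5239444375038147 0.06280562281608582 0.11492688208818436
side 0.5220749974250793 0.05546153709292412 0.11874020099639893
[ 0.52515319 -0.0512704   0.093     ] [ 0.52668302 -0.05655382  0.09      ]
```

View pics/ta.png

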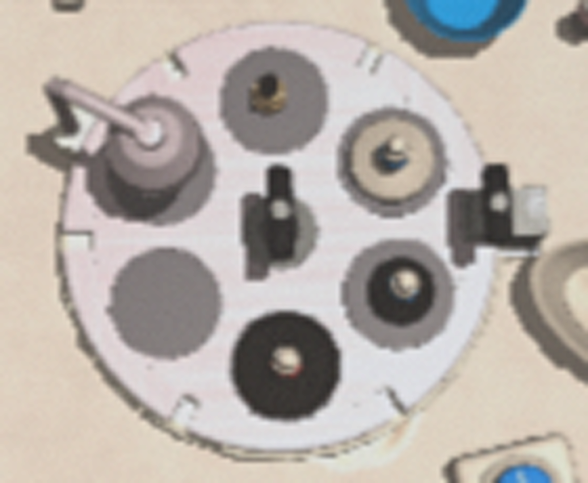

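View pics/sa.png

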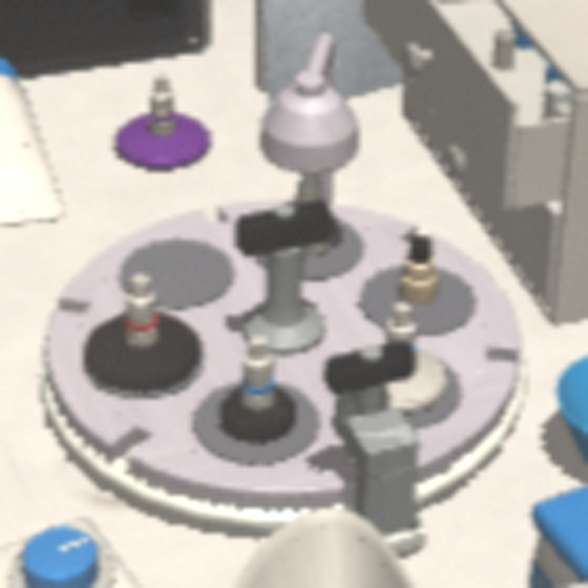

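```bash
python3 - <<'E'
from h import *
c=optics.grab_frame("top");s=optics.grab_frame("side")
def w(im,x,y,ox,oy,z): return unproj(im,ox+(x+.5)/4.2-.5,oy+(y+.5)/4.2-.5,z)[:2]
T=[(274,100,0,.03),(392,161,-60,.03),(398,293,-120,.03),(286,365,180,.042),(165,302,120,.03)]
S=[(177,274,120,.03),(143,352,180,.042),(256,424,-120,.03),(417,300,0,.03)]
for im,L,ox,oy in((c,T,260,150),(s,S,250,160)):
    P=np.array([w(im,x,y,ox,oy,z) for x,y,a,z in L]);a=np.radians([l[2] for l in L])
    A=[];b=[]
    for p,t in zip(P,a):
        A+=[[1,0,np.cos(t),-np.sin(t)],[0,1,np.sin(t),np.cos(t)]];b+=list(p)
    x,*_=np.linalg.lstsq(np.array(A),np.array(b),rcond=None)
    print(x[:2],np.hypot(*x[2:]),np.degrees(np.arctan2(x[3],x[2])),"res mm",((A@x-b)*1000).round(1))
print("bar top", w(c,281,212,260,150,.097),w(c,496,205,260,150,.093))
print("ends",w(c,280,168,260,150,.097),w(c,281,262,260,150,.097))
print("pl ends",w(c,495,167,260,150,.093),w(c,497,245,260,150,.093))
print("side bars",w(s,287,222,250,160,.0925),w(s,371,362,250,160,.09))
E
python3 -m handwheel '[{"dz":-1,"claw":45},{"dz":-1}]' 30; python3 -c "
from workcell import monitor;o=monitor.observe();print(o)"
```

```text
[0.52375314 0.06182786] 0.06994820489124572 1.9977254356364027 res mm [-0.1  0.1  0.1 -0.  -0.3 -0.5  0.7  0.5 -0.4 -0. ]
[0.52220297 0.05416414] 0.0705233010001624 3.666809739444758 res mm [-2.6 -2.2  1.1  5.2  1.3 -2.5  0.2 -0.5]
bar top [0.52277358 0.06137006] [ 0.52637923 -0.04355269]
ends [0.54452865 0.06172279] [0.49826845 0.06152203]
pl ends [ 0.54525029 -0.04355002] [ 0.50665783 -0.04352992]
side bars [0.5238968 0.055915 ] [ 0.52701299 -0.05020587]
{'clock': 1.1, 'qpos': array([-1.33718472,  0.52138202, -0.03630959,  1.59946357,  0.02119064,
        1.02108202, -0.11279238]), 'qd': array([-1.95948185e-03,  4.56654861e-04,  9.72589716e-04, -3.92252239e-04,
       -1.31491064e-03,  3.85643063e-06, -1.18425097e-03]), 'joint_efforts': array([ 1.64892237e-03, -9.26866364e+01,  1.97858311e+00, -3.70253634e+01,
        1.82251318e-02,  1.54224716e-03,  5.52232308e-06]), 'position': array([0.18699335, 0.59639053, 0.23131494]), 'tool_rot': array([ 3.14154452e+00, -1.87054001e-05,  2.83774851e+00]), 'force': array([-0.49607758, -0.44616624,  0.7116665 ]), 'moment': array([-0.03250096,  0.00246803, -0.01631357]), 'finger_force': 0.0, 'grip_width': 0.08560766086253078}schema error: expected keys dx, dy, dz, wx, wy, wz, claw
```

```bash
python3 - <<'E'
from h import *
c=optics.grab_frame("top");print(proj(c,[.187,.596,.231]),[unproj(c,187,v,z).round(2) for v in(175,308) for z in(.15,.25)])
E
python3 -m handwheel '[{"dx":0,"dy":0,"dz":-5,"wx":0,"wy":0,"wz":0,"claw":45},{"dx":0,"dy":0,"dz":-5,"wx":0,"wy":0,"wz":0,"claw":45},{"dx":0,"dy":0,"dz":-5,"wx":0,"wy":0,"wz":0,"claw":45},{"dx":0,"dy":0,"dz":-4,"wx":0,"wy":0,"wz":0,"claw":45}]' 30; python3 -c "
from workcell import monitor;o=monitor.observe();print(o['qpos'],o['position'],o['grip_width'])"
```

```text
[ -0.6596842  391.95047223] [array([0.56, 0.33, 0.15]), array([0.54, 0.3 , 0.25]), array([0.31, 0.32, 0.15]), array([0.32, 0.29, 0.25])]
clock: 1.65
position: [0.187, 0.5963, 0.4236]
tool_rot: [3.14, -0.0, 2.838]
force: [1.0, -0.1, -1.3]
grip_width: 0.0383
finger_force: 0.0
[-1.34671863  0.39728937 -0.0229129   1.3094845   0.00896635  1.43349826
 -0.10219215] [0.18700485 0.59631367 0.42357518] 0.03830149999281031
```

```bash
python3 -m handwheel '[{"dx":-3.7,"dy":-3.65,"dz":0,"wx":0,"wy":0,"wz":0,"claw":45},{"dx":-3.7,"dy":-3.65,"dz":0,"wx":0,"wy":0,"wz":0,"claw":45},{"dx":-3.7,"dy":-3.65,"dz":0,"wx":0,"wy":0,"wz":0,"claw":45},{"dx":-3.7,"dy":-3.65,"dz":0,"wx":0,"wy":0,"wz":0,"claw":45},{"dx":-3.7,"dy":-3.65,"dz":0,"wx":0,"wy":0,"wz":0,"claw":45},{"dx":-3.7,"dy":-3.65,"dz":0,"wx":0,"wy":0,"wz":0,"claw":45},{"dx":-3.7,"dy":-3.65,"dz":0,"wx":0,"wy":0,"wz":0,"claw":45}]'; python3 -c "
from workcell import monitor;o=monitor.observe();print(o['qpos'],o['position'],o['grip_width'])"
```

```text
clock: 2.52
position: [0.3582, 0.2734, 0.4215]
tool_rot: [3.141, 0.0, 2.838]
force: [0.4, 1.0, -0.3]
grip_width: 0.0384
finger_force: 0.0
[-0.93089706  0.06721983  0.15854877  1.74404143 -0.01111658  1.33060568
  0.49688888] [0.35821426 0.27343452 0.42151431] 0.038368733332756845
```

```bash
python3 -m handwheel '[{"dx":-3.7,"dy":-3.65,"dz":0,"wx":0,"wy":0,"wz":0,"claw":45},{"dx":-3.7,"dy":-3.65,"dz":0,"wx":0,"wy":0,"wz":0,"claw":45},{"dx":-3.7,"dy":-3.65,"dz":0,"wx":0,"wy":0,"wz":0,"claw":45},{"dx":-3.7,"dy":-3.65,"dz":0,"wx":0,"wy":0,"wz":0,"claw":45},{"dx":-3.7,"dy":-3.65,"dz":0,"wx":0,"wy":0,"wz":0,"claw":45},{"dx":-3.7,"dy":-3.65,"dz":0,"wx":0,"wy":0,"wz":0,"claw":45},{"dx":-3.7,"dy":-3.65,"dz":0,"wx":0,"wy":0,"wz":0,"claw":45}]'
python3 -m handwheel '[{"dx":0,"dy":0,"dz":4,"wx":0,"wy":0,"wz":0.18,"claw":45},{"dx":0,"dy":0,"dz":4,"wx":0,"wy":0,"wz":0.18,"claw":45},{"dx":0,"dy":0,"dz":4,"wx":0,"wy":0,"wz":0.18,"claw":45},{"dx":0,"dy":0,"dz":3,"wx":0,"wy":0,"wz":0.18,"claw":45},{"dx":0,"dy":0,"dz":2,"wx":0,"wy":0,"wz":0.18,"claw":45},{"dx":0,"dy":0,"dz":1,"wx":0,"wy":0,"wz":0.18,"claw":45},{"dx":0,"dy":0,"dz":1,"wx":0,"wy":0,"wz":0.18,"claw":45},{"dx":0,"dy":0,"dz":1,"wx":0,"wy":0,"wz":0.18,"claw":45}]'
python3 -m handwheel '[{"dx":0,"dy":0,"dz":0,"wx":0,"wy":0,"wz":0.18,"claw":45},{"dx":0,"dy":0,"dz":0,"wx":0,"wy":0,"wz":0.18,"claw":45},{"dx":0,"dy":0,"dz":0,"wx":0,"wy":0,"wz":0.18,"claw":45},{"dx":0,"dy":0,"dz":0,"wx":0,"wy":0,"wz":0.18,"claw":45},{"dx":0,"dy":0,"dz":0,"wx":0,"wy":0,"wz":0.18,"claw":45},{"dx":0,"dy":0,"dz":0,"wx":0,"wy":0,"wz":0.18,"claw":45},{"dx":0,"dy":0,"dz":0,"wx":0,"wy":0,"wz":0.18,"claw":45},{"dx":0,"dy":0,"dz":0,"wx":0,"wy":0,"wz":0.1,"claw":45}]'
 python3 -c "
from workcell import monitor;o=monitor.observe();print(o['qpos'],o['position'],o['tool_rot'])"
```

```text
clock: 3.4
position: [0.529, -0.0477, 0.4215]
tool_rot: [3.141, 0.0, 2.838]
force: [0.5, 1.5, 0.1]
grip_width: 0.0383
finger_force: 0.0
clock: 4.4
position: [0.5284, -0.0462, 0.2211]
tool_rot: [3.141, -0.0, 1.392]
force: [0.3, 0.7, -0.9]
grip_width: 0.0382
finger_force: 0.0
clock: 5.4
position: [0.5284, -0.046, 0.2212]
tool_rot: [3.141, 0.0, 0.034]
force: [-0.7, 0.0, -0.1]
grip_width: 0.0385
finger_force: 0.0
[-0.75793264  0.65447749  1.1190964   1.89392549 -0.68662387  1.04265445
 -0.88148989] [ 0.52843077 -0.04601088  0.22124442] [3.14143853e+00 5.99102203e-05 3.35635715e-02]
```

```bash
python3 -m handwheel '[{"dx":0,"dy":0,"dz":3,"wx":0,"wy":0,"wz":0,"claw":45},{"dx":0,"dy":0,"dz":4,"wx":0,"wy":0,"wz":0,"claw":45},{"dx":0,"dy":0,"dz":3,"wx":0,"wy":0,"wz":0,"claw":45},{"dx":0,"dy":0,"dz":0,"wx":0,"wy":0,"wz":0,"claw":45}]'
python3 - <<'E'
from h import *
c=optics.grab_frame("top");s=optics.grab_frame("side")
o=monitor.observe();p=o['position'];print(p,o['qpos'])
P=lambda im,X:proj(im,X)
a=c["frame"].copy();b=s["frame"].copy()
ca=a[150:260,300:430];cb=b[180:300,280:410]
A=cv2.resize(ca,None,fx=3,fy=3,interpolation=cv2.INTER_CUBIC);B=cv2.resize(cb,None,fx=3,fy=3,interpolation=cv2.INTER_CUBIC)
for im,I,ox,oy in((c,A,300,150),(s,B,280,180)):
    for X,col in((p,(0,255,0)),([.5272,-.0455,.0855],(0,0,255)),([.5235,.061,.0875],(255,0,255))):
        u=(proj(im,X)-[ox,oy]+.5)*3;cv2.circle(I,tuple(int(v) for v in u),3,col,-1)
h=max(A.shape[0],B.shape[0]);z=np.zeros((h,A.shape[1]+B.shape[1],3),np.uint8);z[:A.shape[0],:A.shape[1]]=A;z[:B.shape[0],A.shape[1]:]=B
cv2.imwrite("pics/p1.png",np.clip(z*1.4,0,255).astype(np.uint8))
E
```

```text
clock: 5.9
position: [0.5276, -0.0462, 0.1202]
tool_rot: [3.142, 0.003, 0.038]
force: [0.1, 0.1, 0.8]
grip_width: 0.0384
finger_force: 0.0
[ 0.52872057 -0.04650398  0.1222292 ] [-0.65552707  0.7642859   0.95614748  1.97496256 -0.84034747  0.86159746
 -0.76403884]
```

View pics/p1.png

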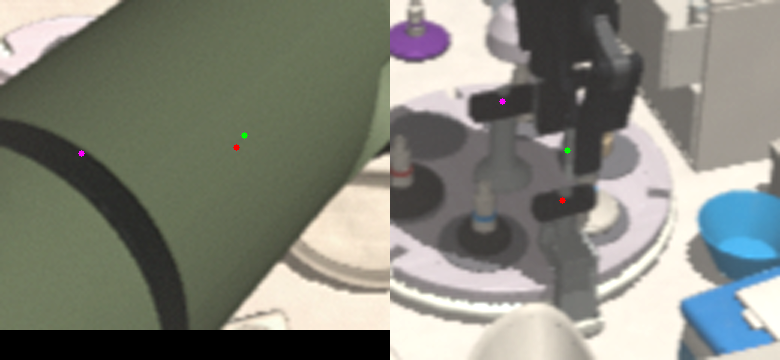

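```bash
python3 -m handwheel '[{"dx":0,"dy":0,"dz":2,"wx":0,"wy":0,"wz":0,"claw":45},{"dx":0,"dy":0,"dz":2,"wx":0,"wy":0,"wz":0,"claw":45},{"dx":0,"dy":0,"dz":1,"wx":0,"wy":0,"wz":0,"claw":45},{"dx":0,"dy":0,"dz":0,"wx":0,"wy":0,"wz":0,"claw":45}]' 50
python3 -m handwheel '[{"dx":0,"dy":0,"dz":0,"wx":0,"wy":0,"wz":0,"claw":0},{"dx":0,"dy":0,"dz":0,"wx":0,"wy":0,"wz":0,"claw":0},{"dx":0,"dy":0,"dz":0,"wx":0,"wy":0,"wz":0,"claw":0},{"dx":0,"dy":0,"dz":0,"wx":0,"wy":0,"wz":0,"claw":0}]' 50
python3 -c "
from workcell import monitor;o=monitor.observe();print(o)"
```

```text
clock: 6.5
position: [0.528, -0.0464, 0.0707]
tool_rot: [3.141, 0.001, 0.037]
force: [-0.9, -0.4, 0.5]
grip_width: 0.0384
finger_force: 0.0
clock: 7.0
position: [0.5287, -0.0463, 0.0718]
tool_rot: [-3.142, -0.001, 0.038]
force: [-0.7, -0.0, 7.3]
grip_width: 0.0121
finger_force: 50.8
{'clock': 7.0, 'qpos': array([-0.60101275,  0.82539654,  0.86499964,  1.99883864, -0.92857319,
        0.7734277 , -0.69925788]), 'qd': array([ 8.30635108e-04, -2.30588613e-04, -1.68573273e-03, -7.88851780e-04,
        4.37906650e-06, -7.30881594e-04,  8.50068889e-04]), 'joint_efforts': array([ 2.69895501e-02, -8.05414438e+01,  2.33203787e+01, -1.75316763e+01,
       -1.21726594e-01, -2.20580064e-01, -2.03999807e-03]), 'position': array([ 0.52868718, -0.04625504,  0.07181434]), 'tool_rot': array([-3.14151343e+00, -8.68619563e-04,  3.77132100e-02]), 'force': array([-0.71291604, -0.03908434,  7.27705822]), 'moment': array([-0.04406363,  0.16555565, -0.00504728]), 'finger_force': 50.830750465393066, 'grip_width': 0.012147294691351968}
```

```bash
python3 -m handwheel '[{"dx":0,"dy":0,"dz":-0.5,"wx":0,"wy":0,"wz":0,"claw":0},{"dx":0,"dy":0,"dz":-0.5,"wx":0,"wy":0,"wz":0,"claw":0},{"dx":0,"dy":0,"dz":-0.4,"wx":0,"wy":0,"wz":0,"claw":0},{"dx":0,"dy":0,"dz":0,"wx":0,"wy":0,"wz":0,"claw":0}]'
python3 - <<'E'
from h import *
o=monitor.observe();print(o['position'],o['force'],o['moment'])
E
```

```text
clock: 7.5
position: [0.5284, -0.0461, 0.0855]
tool_rot: [3.142, -0.0, 0.038]
force: [2.5, -0.9, -10.0]
grip_width: 0.0117
finger_force: 48.7
[ 0.52842901 -0.04614229  0.08548114] [ 2.53768425 -0.9437886  -9.98289622] [-0.25755156 -0.58916577  0.04727587]
```

```bash
python3 -m handwheel '[{"dx":0,"dy":0,"dz":-0.1,"wx":0,"wy":0,"wz":-0.08,"claw":0},{"dx":0,"dy":0,"dz":0,"wx":0,"wy":0,"wz":-0.14,"claw":0},{"dx":0,"dy":0,"dz":0,"wx":0,"wy":0,"wz":-0.14,"claw":0}]'
python3 -c "
from workcell import monitor;o=monitor.observe();print(o['force'],o['moment'])"
```

```text
clock: 7.88
position: [0.5284, -0.0461, 0.0862]
tool_rot: [3.141, 0.0, 0.403]
force: [1.8, 0.7, -9.4]
grip_width: 0.012
finger_force: 48.7
[ 1.83010921  0.71606264 -9.44959458] [-0.09882968 -0.61105106  0.01812353]
```

Moment about z is tiny: it turns freely. Continue to about 1.3 rad.

```bash
python3 -m handwheel '[{"dx":0,"dy":0,"dz":0,"wx":0,"wy":0,"wz":-0.16,"claw":0},{"dx":0,"dy":0,"dz":0,"wx":0,"wy":0,"wz":-0.16,"claw":0},{"dx":0,"dy":0,"dz":0,"wx":0,"wy":0,"wz":-0.16,"claw":0},{"dx":0,"dy":0,"dz":0,"wx":0,"wy":0,"wz":-0.16,"claw":0},{"dx":0,"dy":0,"dz":0,"wx":0,"wy":0,"wz":-0.16,"claw":0},{"dx":0,"dy":0,"dz":0.1,"wx":0,"wy":0,"wz":-0.08,"claw":0},{"dx":0,"dy":0,"dz":0.2,"wx":0,"wy":0,"wz":0,"claw":0},{"dx":0,"dy":0,"dz":0,"wx":0,"wy":0,"wz":0,"claw":0}]'
python3 -c "
from workcell import monitor;o=monitor.observe();print(o['force'],o['moment'],o['qpos'])"
```

```text
clock: 8.88
position: [0.5284, -0.0461, 0.0835]
tool_rot: [-3.141, -0.0, 1.275]
force: [-1.8, 3.0, 2.7]
grip_width: 0.0119
finger_force: 50.5
[-1.84163891  3.04914855  2.71729672] [0.64426727 0.23341526 0.0408869 ] [-0.42953145  0.67651422  0.57427527  1.98640228 -0.59691958  0.65092075
  0.23799593]
```

```bash
python3 -m handwheel '[{"dx":0,"dy":0,"dz":0,"wx":0,"wy":0,"wz":0,"claw":45},{"dx":0,"dy":0,"dz":0,"wx":0,"wy":0,"wz":0,"claw":45},{"dx":0,"dy":0,"dz":-1,"wx":0,"wy":0,"wz":0,"claw":45},{"dx":0,"dy":0,"dz":-3,"wx":0,"wy":0,"wz":0,"claw":45},{"dx":0,"dy":0,"dz":-4,"wx":0,"wy":0,"wz":-0.1,"claw":45},{"dx":0,"dy":0,"dz":0,"wx":0,"wy":0,"wz":-0.18,"claw":45},{"dx":0,"dy":0,"dz":0,"wx":0,"wy":0,"wz":-0.18,"claw":45},{"dx":0,"dy":0,"dz":0,"wx":0,"wy":0,"wz":-0.18,"claw":45}]'
python3 -m handwheel '[{"dx":0,"dy":0,"dz":0,"wx":0,"wy":0,"wz":-0.18,"claw":45},{"dx":0,"dy":0,"dz":0,"wx":0,"wy":0,"wz":-0.18,"claw":45},{"dx":0,"dy":0,"dz":0,"wx":0,"wy":0,"wz":-0.18,"claw":45},{"dx":0,"dy":0,"dz":0,"wx":0,"wy":0,"wz":-0.18,"claw":45},{"dx":0,"dy":0,"dz":0,"wx":0,"wy":0,"wz":-0.18,"claw":45},{"dx":0,"dy":0,"dz":0,"wx":0,"wy":0,"wz":-0.18,"claw":45},{"dx":0,"dy":0,"dz":0,"wx":0,"wy":0,"wz":-0.18,"claw":45},{"dx":0,"dy":0,"dz":0,"wx":0,"wy":0,"wz":0,"claw":45}]'
python3 -m handwheel '[{"dx":0,"dy":3,"dz":0,"wx":0,"wy":0,"wz":0,"claw":45},{"dx":0,"dy":4,"dz":0,"wx":0,"wy":0,"wz":0,"claw":45},{"dx":0,"dy":3.7,"dz":0,"wx":0,"wy":0,"wz":0,"claw":45},{"dx":0,"dy":0,"dz":0,"wx":0,"wy":0,"wz":0,"claw":45}]'
python3 - <<'E'
from h import *
s=optics.grab_frame("side");o=monitor.observe();p=o['position'];print(p,o['tool_rot'],o['qpos'])
B=cv2.resize(s["frame"][160:300,250:400],None,fx=4,fy=4,interpolation=cv2.INTER_CUBIC)
for X,col in((p,(0,255,0)),([.5284,-.0461,.0975],(0,0,255)),([.524,.061,.0875],(255,0,255))):
    u=(proj(s,X)-[250,160]+.5)*4;cv2.circle(B,tuple(int(v) for v in u),3,col,-1)
cv2.imwrite("pics/p2.png",np.clip(B*1.4,0,255).astype(np.uint8))
E
```

```text
clock: 9.88
position: [0.5284, -0.0463, 0.1641]
tool_rot: [3.141, 0.0, 1.923]
force: [0.6, -0.6, -0.1]
grip_width: 0.0383
finger_force: 0.0
clock: 10.88
position: [0.5284, -0.0467, 0.1639]
tool_rot: [-3.141, 0.0, -3.107]
force: [0.4, 0.7, 0.3]
grip_width: 0.0383
finger_force: 0.0
clock: 11.38
position: [0.5243, 0.0634, 0.1635]
tool_rot: [3.141, 0.0, -3.106]
force: [0.5, -0.0, 0.6]
grip_width: 0.0383
finger_force: 0.0
[0.5244478  0.06153664 0.1634843 ] [-3.14134936e+00  7.30031624e-05 -3.10746117e+00] [-0.34907926  0.46356904  0.16000259  1.92754104 -0.10341644  0.75824796
  1.47441771]
```

View pics/p2.png

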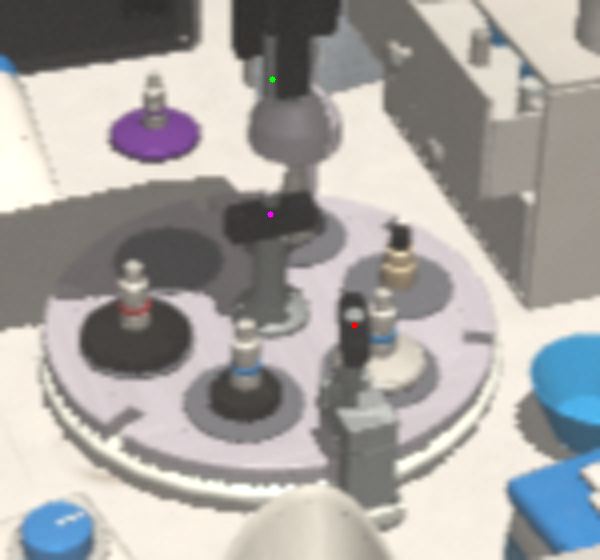

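```bash
python3 -m handwheel '[{"dx":0,"dy":0,"dz":2,"wx":0,"wy":0,"wz":0,"claw":45},{"dx":0,"dy":0,"dz":3,"wx":0,"wy":0,"wz":0,"claw":45},{"dx":0,"dy":0,"dz":3,"wx":0,"wy":0,"wz":0,"claw":40},{"dx":0,"dy":0,"dz":1.1,"wx":0,"wy":0,"wz":0,"claw":40},{"dx":0,"dy":0,"dz":0,"wx":0,"wy":0,"wz":0,"claw":40}]' 40
python3 -m handwheel '[{"dx":0,"dy":0,"dz":0,"wx":0,"wy":0,"wz":0,"claw":0},{"dx":0,"dy":0,"dz":0,"wx":0,"wy":0,"wz":0,"claw":0},{"dx":0,"dy":0,"dz":0,"wx":0,"wy":0,"wz":0,"claw":0},{"dx":0,"dy":0,"dz":0,"wx":0,"wy":0,"wz":0,"claw":0}]' 40
python3 -c "
from workcell import monitor;o=monitor.observe();print(o['force'],o['moment'],o['qpos'],o['tool_rot'])"
```

```text
clock: 12.05
position: [0.5245, 0.0599, 0.0723]
tool_rot: [-3.141, -0.001, -3.107]
force: [0.9, -0.3, 0.6]
grip_width: 0.0341
finger_force: 0.0
clock: 12.55
position: [0.5251, 0.0608, 0.0734]
tool_rot: [3.141, 0.002, -3.106]
force: [-0.8, 0.3, 6.8]
grip_width: 0.0132
finger_force: 38.9
[-0.82532989  0.28680945  6.84384281] [-0.03446576  0.33581593 -0.07275942] [-0.3181088   0.6081347   0.12372954  1.98078502 -0.13338447  0.55850855
  1.50339651] [ 3.14131392e+00  1.73349885e-03 -3.10578021e+00]
```

```bash
python3 -m handwheel '[{"dx":0,"dy":0,"dz":0,"wx":0,"wy":0,"wz":0.03,"claw":0},{"dx":0,"dy":0,"dz":0,"wx":0,"wy":0,"wz":0.06,"claw":0},{"dx":0,"dy":0,"dz":0,"wx":0,"wy":0,"wz":0.09,"claw":0},{"dx":0,"dy":0,"dz":0,"wx":0,"wy":0,"wz":0.1,"claw":0},{"dx":0,"dy":0,"dz":0,"wx":0,"wy":0,"wz":0.1,"claw":0},{"dx":0,"dy":0,"dz":0,"wx":0,"wy":0,"wz":0.1,"claw":0},{"dx":0,"dy":0,"dz":0,"wx":0,"wy":0,"wz":0.07,"claw":0},{"dx":0,"dy":0,"dz":0,"wx":0,"wy":0,"wz":0.03,"claw":0}]'
python3 - <<'E'
from h import *
s=optics.grab_frame("side");o=monitor.observe();print(o['position'],o['tool_rot'],o['force'],o['moment'],o['qpos'])
B=cv2.resize(s["frame"][160:300,250:400],None,fx=4,fy=4,interpolation=cv2.INTER_CUBIC)
cv2.imwrite("pics/p3.png",np.clip(B*1.4,0,255).astype(np.uint8))
E
```

```text
clock: 13.55
position: [0.525, 0.0603, 0.0734]
tool_rot: [3.141, 0.001, 2.596]
force: [-2.0, -2.8, 9.1]
grip_width: 0.0134
finger_force: 39.2
[0.52497363 0.06029435 0.07337842] [3.14092230e+00 1.20306893e-03 2.59439299e+00] [-2.65880918 -4.04323039  7.81823693] [-0.78507315  0.36216524  0.01129122] [-0.43140483  0.62605574  0.28153817  1.98696556 -0.30699373  0.56764552
  1.08337678]
```

View pics/p3.png

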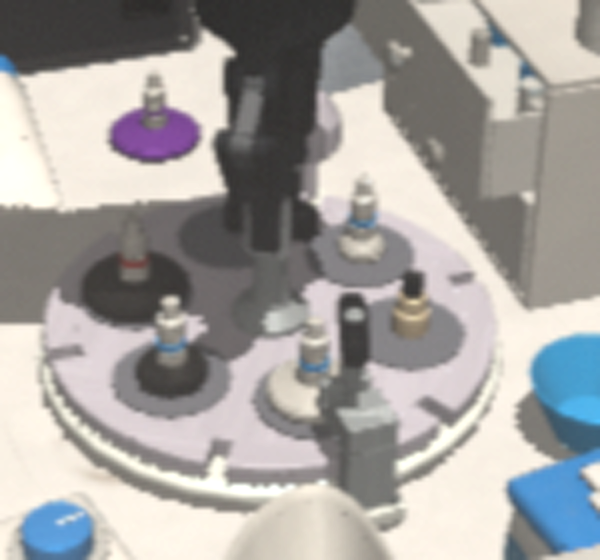

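```bash
python3 -m handwheel '[{"dx":0,"dy":0,"dz":0,"wx":0,"wy":0,"wz":0.03,"claw":0},{"dx":0,"dy":0,"dz":0,"wx":0,"wy":0,"wz":0.06,"claw":0},{"dx":0,"dy":0,"dz":0,"wx":0,"wy":0,"wz":0.1,"claw":0},{"dx":0,"dy":0,"dz":0,"wx":0,"wy":0,"wz":0.1,"claw":0},{"dx":0,"dy":0,"dz":0,"wx":0,"wy":0,"wz":0.1,"claw":0},{"dx":0,"dy":0,"dz":0,"wx":0,"wy":0,"wz":0.1,"claw":0},{"dx":0,"dy":0,"dz":0,"wx":0,"wy":0,"wz":0.1,"claw":0},{"dx":0,"dy":0,"dz":0,"wx":0,"wy":0,"wz":0.1,"claw":0}]'
python3 -m handwheel '[{"dx":0,"dy":0,"dz":0,"wx":0,"wy":0,"wz":0.1,"claw":0},{"dx":0,"dy":0,"dz":0,"wx":0,"wy":0,"wz":0.1,"claw":0},{"dx":0,"dy":0,"dz":0,"wx":0,"wy":0,"wz":0.1,"claw":0},{"dx":0,"dy":0,"dz":0,"wx":0,"wy":0,"wz":0.1,"claw":0},{"dx":0,"dy":0,"dz":0,"wx":0,"wy":0,"wz":0.1,"claw":0},{"dx":0,"dy":0,"dz":0,"wx":0,"wy":0,"wz":0.1,"claw":0},{"dx":0,"dy":0,"dz":0,"wx":0,"wy":0,"wz":0.1,"claw":0},{"dx":0,"dy":0,"dz":0,"wx":0,"wy":0,"wz":0.07,"claw":0}]'
python3 -m handwheel '[{"dx":0,"dy":0,"dz":0,"wx":0,"wy":0,"wz":0.04,"claw":0},{"dx":0,"dy":0,"dz":0,"wx":0,"wy":0,"wz":0.01,"claw":0},{"dx":0,"dy":0,"dz":0,"wx":0,"wy":0,"wz":0.0,"claw":0}]'
python3 - <<'E'
from h import *
o=monitor.observe();print(o['position'],o['tool_rot'],o['force'],o['moment'],o['qpos'])
E
```

```text
clock: 14.6
position: [0.5246, 0.06, 0.0734]
tool_rot: [3.141, 0.0, 1.904]
force: [-5.5, -7.1, 11.2]
grip_width: 0.0135
finger_force: 39.5
clock: 15.6
position: [0.5239, 0.06, 0.0733]
tool_rot: [-3.141, -0.0, 1.134]
force: [-9.4, -6.3, 16.7]
grip_width: 0.0136
finger_force: 40.0
clock: 15.98
position: [0.5239, 0.06, 0.0733]
tool_rot: [-3.141, -0.0, 1.087]
force: [-9.7, -5.7, 15.7]
grip_width: 0.0128
finger_force: 40.0
[0.52387238 0.06000509 0.07329204] [-3.14085757e+00 -1.58105296e-05  1.08674160e+00] [-9.65987653 -5.67088253 15.67112492] [-1.27896936  2.08958904  0.03479056] [-0.69979329  0.73227986  0.68266398  2.00126782 -0.74283548  0.67408276
 -0.01740657]
```

```bash
python3 -m handwheel '[{"dx":0,"dy":0,"dz":-0.1,"wx":0,"wy":0,"wz":0.004,"claw":0},{"dx":0,"dy":0,"dz":0,"wx":0,"wy":0,"wz":0,"claw":0}]'
python3 -m handwheel '[{"dx":0,"dy":0,"dz":0,"wx":0,"wy":0,"wz":0,"claw":40},{"dx":0,"dy":0,"dz":0,"wx":0,"wy":0,"wz":0,"claw":40},{"dx":0,"dy":0,"dz":-1,"wx":0,"wy":0,"wz":0,"claw":40},{"dx":0,"dy":0,"dz":-4,"wx":0,"wy":0,"wz":0,"claw":40},{"dx":0,"dy":0,"dz":-4,"wx":0,"wy":0,"wz":0,"claw":40},{"dx":0,"dy":0,"dz":0,"wx":0,"wy":0,"wz":0,"claw":40}]'
python3 - <<'E'
from h import *
s=optics.grab_frame("side");o=monitor.observe();p=o['position'];print(p,o['tool_rot'],o['force'])
B=cv2.resize(s["frame"][160:300,250:400],None,fx=4,fy=4,interpolation=cv2.INTER_CUBIC)
cv2.imwrite("pics/p4.png",np.clip(B*1.4,0,255).astype(np.uint8))
y=o['tool_rot'][2];d=np.array([.5282-p[0],-.0461-p[1]])*100
print("dx,dy",d@[np.cos(y),np.sin(y)],d@[np.sin(y),-np.cos(y)])
E
```

```text
clock: 16.23
position: [0.5238, 0.06, 0.0736]
tool_rot: [-3.141, 0.001, 1.083]
force: [-4.8, -5.8, -3.3]
grip_width: 0.0131
finger_force: 39.8
clock: 16.98
position: [0.5258, 0.0609, 0.1662]
tool_rot: [3.139, -0.003, 1.084]
force: [-0.1, 0.1, -0.9]
grip_width: 0.0342
finger_force: 0.0
[0.52505986 0.06114283 0.16470724] [ 3.14018825e+00 -2.04223502e-03  1.08425953e+00] [ 0.05054986  0.85698503 -0.38373705]
dx,dy -9.332987212109403 5.291899583453181
```

View pics/p4.png

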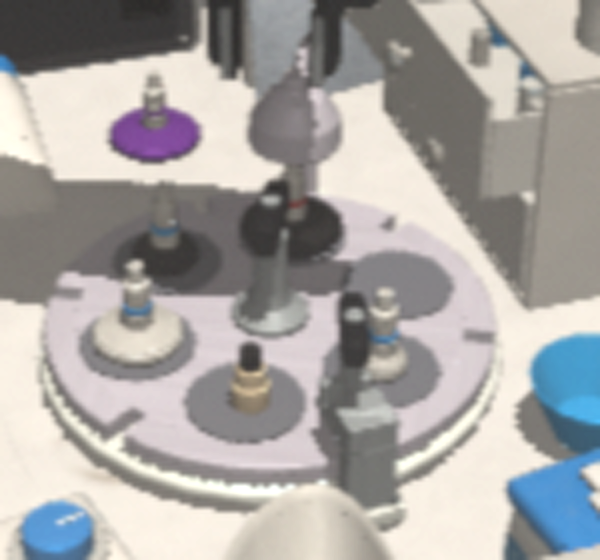

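```bash
python3 -m handwheel '[{"dx":-2.3,"dy":1.3,"dz":0,"wx":0,"wy":0,"wz":0,"claw":45},{"dx":-3.5,"dy":2,"dz":0,"wx":0,"wy":0,"wz":0,"claw":45},{"dx":-3.5,"dy":2,"dz":0,"wx":0,"wy":0,"wz":0,"claw":45},{"dx":0,"dy":0,"dz":0,"wx":0,"wy":0,"wz":-0.1,"claw":45},{"dx":0,"dy":0,"dz":0,"wx":0,"wy":0,"wz":-0.09,"claw":45},{"dx":0,"dy":0,"dz":2,"wx":0,"wy":0,"wz":0,"claw":45},{"dx":0,"dy":0,"dz":3,"wx":0,"wy":0,"wz":0,"claw":45},{"dx":0,"dy":0,"dz":0,"wx":0,"wy":0,"wz":0,"claw":45}]' 50
python3 -c "
from workcell import monitor;o=monitor.observe();print(o['position'],o['tool_rot'],o['qpos'])"
```

```text
clock: 18.02
position: [0.5265, -0.0463, 0.1117]
tool_rot: [-3.138, 0.001, 1.273]
force: [0.6, -0.0, 1.3]
grip_width: 0.0384
finger_force: 0.0
[ 0.52647616 -0.04631469  0.11172602] [-3.13811307e+00  1.32253168e-03  1.27332743e+00] [-0.50569622  0.6589243   0.68887936  1.97714148 -0.62169972  0.73076717
  0.26562666]
```

```bash
python3 -m handwheel '[{"dx":0.05,"dy":0.17,"dz":1.5,"wx":0,"wy":0,"wz":0,"claw":45},{"dx":0,"dy":0,"dz":1.35,"wx":0,"wy":0,"wz":0,"claw":45},{"dx":0,"dy":0,"dz":0,"wx":0,"wy":0,"wz":0,"claw":45},{"dx":0,"dy":0,"dz":0,"wx":0,"wy":0,"wz":0,"claw":0},{"dx":0,"dy":0,"dz":0,"wx":0,"wy":0,"wz":0,"claw":0},{"dx":0,"dy":0,"dz":0,"wx":0,"wy":0,"wz":0,"claw":0},{"dx":0,"dy":0,"dz":0,"wx":0,"wy":0,"wz":0,"claw":0}]' 50
python3 -m handwheel '[{"dx":0,"dy":0,"dz":-0.2,"wx":0,"wy":0,"wz":0,"claw":0},{"dx":0,"dy":0,"dz":0,"wx":0,"wy":0,"wz":0,"claw":0}]'
```

```text
clock: 18.9
position: [0.5291, -0.0461, 0.0853]
tool_rot: [-3.141, -0.0, 1.274]
force: [-5.8, 2.2, 6.3]
grip_width: 0.0118
finger_force: 49.6
clock: 19.15
position: [0.529, -0.0461, 0.0867]
tool_rot: [-3.14, 0.0, 1.274]
force: [-3.6, 1.4, -8.3]
grip_width: 0.012
finger_force: 48.7
```

```bash
python3 -m handwheel '[{"dx":0,"dy":0,"dz":-0.05,"wx":0,"wy":0,"wz":0.1,"claw":0},{"dx":0,"dy":0,"dz":0,"wx":0,"wy":0,"wz":0.16,"claw":0},{"dx":0,"dy":0,"dz":0,"wx":0,"wy":0,"wz":0.16,"claw":0},{"dx":0,"dy":0,"dz":0,"wx":0,"wy":0,"wz":0.16,"claw":0},{"dx":0,"dy":0,"dz":0,"wx":0,"wy":0,"wz":0.16,"claw":0},{"dx":0,"dy":0,"dz":0,"wx":0,"wy":0,"wz":0.16,"claw":0},{"dx":0,"dy":0,"dz":0,"wx":0,"wy":0,"wz":0.16,"claw":0},{"dx":0,"dy":0,"dz":0,"wx":0,"wy":0,"wz":0.16,"claw":0}]'
python3 -m handwheel '[{"dx":0,"dy":0,"dz":0,"wx":0,"wy":0,"wz":0.02,"claw":0},{"dx":0,"dy":0,"dz":0,"wx":0,"wy":0,"wz":0,"claw":0}]'
python3 -c "
from workcell import monitor;o=monitor.observe();print(o['position'],o['tool_rot'],o['force'],o['moment'])"
```

```text
clock: 20.15
position: [0.5291, -0.0464, 0.0871]
tool_rot: [3.141, 0.001, 0.049]
force: [-5.3, -1.6, -8.6]
grip_width: 0.0118
finger_force: 48.8
clock: 20.4
position: [0.5292, -0.0464, 0.0871]
tool_rot: [3.141, 0.001, 0.037]
force: [-5.8, -2.1, -9.3]
grip_width: 0.0118
finger_force: 48.9
[ 0.52915628 -0.04638773  0.08707336] [3.14127093e+00 9.64191895e-04 3.69646832e-02] [-5.81764647 -2.06148019 -9.3125775 ] [-0.57108529  1.3458721   0.01100763]
```

```bash
python3 -m handwheel '[{"dx":-0.08,"dy":0,"dz":0.3,"wx":0,"wy":0,"wz":0,"claw":0},{"dx":0,"dy":0,"dz":0.2,"wx":0,"wy":0,"wz":0,"claw":0},{"dx":0,"dy":0,"dz":0.2,"wx":0,"wy":0,"wz":0,"claw":0},{"dx":0,"dy":0,"dz":0,"wx":0,"wy":0,"wz":0,"claw":0}]'
python3 -m handwheel '[{"dx":0,"dy":0,"dz":0.3,"wx":0,"wy":0,"wz":0,"claw":0},{"dx":0,"dy":0,"dz":0.2,"wx":0,"wy":0,"wz":0,"claw":0},{"dx":0,"dy":0,"dz":0,"wx":0,"wy":0,"wz":0,"claw":0}]'
```

```text
clock: 20.9
position: [0.5289, -0.0464, 0.0802]
tool_rot: [3.141, -0.0, 0.034]
force: [-2.7, -1.9, -7.2]
grip_width: 0.0121
finger_force: 49.1
clock: 21.28
position: [0.5288, -0.0464, 0.0752]
tool_rot: [3.141, -0.0, 0.034]
force: [-2.2, -2.3, -6.2]
grip_width: 0.012
finger_force: 49.3
```

```bash
python3 -m handwheel '[{"dx":0,"dy":0,"dz":0.1,"wx":0,"wy":0,"wz":0,"claw":0},{"dx":0,"dy":0,"dz":0.1,"wx":0,"wy":0,"wz":0,"claw":0},{"dx":0,"dy":0,"dz":0,"wx":0,"wy":0,"wz":0,"claw":0}]'
python3 -m handwheel '[{"dx":0,"dy":0,"dz":0.1,"wx":0,"wy":0,"wz":0,"claw":0},{"dx":0,"dy":0,"dz":0,"wx":0,"wy":0,"wz":0,"claw":0}]'
python3 -m handwheel '[{"dx":0,"dy":0,"dz":0,"wx":0,"wy":0,"wz":0,"claw":45},{"dx":0,"dy":0,"dz":0,"wx":0,"wy":0,"wz":0,"claw":45},{"dx":0,"dy":0,"dz":-2,"wx":0,"wy":0,"wz":0,"claw":45},{"dx":0,"dy":0,"dz":-5,"wx":0,"wy":0,"wz":0,"claw":45},{"dx":0,"dy":0,"dz":-5,"wx":0,"wy":0,"wz":0,"claw":45},{"dx":0,"dy":0,"dz":-5,"wx":0,"wy":0,"wz":0,"claw":45},{"dx":0,"dy":0,"dz":-5,"wx":0,"wy":0,"wz":0,"claw":45},{"dx":0,"dy":0,"dz":0,"wx":0,"wy":0,"wz":0,"claw":45}]'
python3 - <<'E'
from h import *
s=optics.grab_frame("side")
B=cv2.resize(s["frame"][160:300,250:400],None,fx=4,fy=4,interpolation=cv2.INTER_CUBIC)
for X,col in(([.5284,-.0461,.0855],(0,0,255)),):
    u=(proj(s,X)-[250,160]+.5)*4;cv2.circle(B,tuple(int(v) for v in u),2,col,-1)
cv2.imwrite("pics/p5.png",np.clip(B*1.4,0,255).astype(np.uint8))
m=optics.masks_of("plunger_grip","side");print([(round(x["p"],2),x["rect"]) for x in m])
E
```

```text
clock: 21.65
position: [0.529, -0.0465, 0.0737]
tool_rot: [-3.142, -0.001, 0.034]
force: [-3.9, -0.8, 5.3]
grip_width: 0.012
finger_force: 50.7
clock: 21.9
position: [0.5293, -0.0466, 0.0735]
tool_rot: [-3.141, -0.002, 0.033]
force: [-8.6, 0.8, 22.3]
grip_width: 0.0118
finger_force: 53.3
clock: 22.9
position: [0.5296, -0.047, 0.2962]
tool_rot: [-3.142, -0.005, 0.033]
force: [0.3, 0.5, -1.1]
grip_width: 0.0383
finger_force: 0.0
[(0.53, [326.9, 242.2, 22.9, 20.2])]
```

View pics/p5.png

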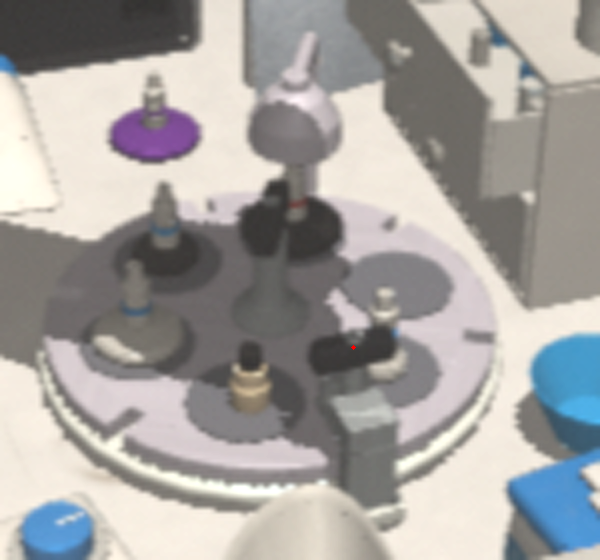

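Run:
```python
from h import *
s=optics.grab_frame("side")["frame"].min(2)<45;a=cv2.imread("pics/side0.png").min(2)<45
for m in(a,s):
    y,x=np.nonzero(m[238:258,325:351]);print(len(y),x.mean(),y.mean(),y.min(),y.max())
print(job_done())
```

```text
104 12.60576923076923 10.0 5 14
123 11.512195121951219 9.878048780487806 5 14
the job is handed in; nothing more can be done
None
```

The job is handed in: the largest head now stands under the lamp, and the carousel is locked with the plunger back at its starting height, fully home in the notch. In the last picture all the heads were upright.

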